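Tap out a ball magnet and hand it over in its bead dish

ROBOT

A 6-joint arm with a two-finger parallel gripper is mounted at the origin on the work surface. World frame = base frame: x ahead of the robot, y to its left, z up, the work surface at z = 0. Lengths are in m, angles in rad, forces in N, time in s.
With the tool pointing down it reaches from about 0.35 to 0.875 m from the base axis. Payload 15.5 kg.
Tool frame: the origin (TCP) lies midway between the tips of the shut fingers; the grasp point (between the pads) lies 19 mm behind it; z points along the fingers, y is the line along which they close (so a half turn about z gives the same grasp; the last joint's range is limited). The gripper opens to 85 mm and grips with 20 to 120 N. Pads are 22 mm wide; open, the fingers measure 114 mm over their backs; the gripper's body (76 mm by 85 mm) begins 54 mm behind the grasp point. The pads swing forward as they close: fully open they stand 13 mm farther back than shut.
Start: joints at [-1.325, 0.494, 1.345, -0, 1.302, -0.096], TCP at [0.209, -0.589, 0.231] pointing down, gripper open.
Joint ranges: [-2.91, 2.91], [-0.82, 2.16], [0.22, 2.67], [-1.22, 4.37], [0.12, 2.79], [-3.08, 3.08]. Speed limits (rad/s): [1.89, 1.89, 2.57, 3.01, 3.01, 3.01].

INTERFACE

Orientations are given as a 3x3 rotation matrix whose columns are the frame's x, y, z axes.
In Python, from cell import r gives the robot as it stands.
- The arm moves only by the tool servo_tool, never from a script. Its arguments are lists of equal length, an entry for each row: "slide": the shift along the tool's x, y, z in units of 80 mm (1.0 is 80 mm), a list of three; "spin": the turn about the tool's z in units of 90 degrees (1.0 is 90 degrees); "grip": the closure, from -1 (fully open) to 1 (shut), so that 0 is half open. In form: {"slide": [[x, y, z], ...], "spin": [spin, ...], "grip": [grip, ...]}. A call has 1 to 10 rows; each row is the pose to reach, as a shift and turn from the pose commanded when the call began, along the tool's axes at that moment; what a row does not reach only later rows make up. A row lasts 1/10 s, in which the tool goes at most 50 mm and 8.59 degrees, less where a joint would pass 70% of its speed; a pose out of reach is approached as far as the arm can. A call with a number of a shift or a turn outside -1 to 1 is refused whole. A call with a gripper value outside its range is refused whole. The fingers move at their own pace and stop on an object; "newtons" is the grip in N (left out, the last holds). Time passes only in rows, so rows that repeat a pose let the fingers close. It gives the time, the measured TCP pose, the force, the opening and the grip force at its end, in the units of the state.
- r.state(): the state, without advancing time (a new reading comes with each control period).
- r.get_image(name): name is "scene" or "side" or "wrist"; returns the picture (420x560x3 uint8, red, green, blue); there is no depth.
- r.camera_model(name): a dict with "fx", "fy", "cx", "cy" (pixels), "k1" (the pictures are not rectified: a ray, as slopes to the right and down, at radius r is drawn at 1 + k1 r^2 times it, then the intrinsics apply), "world_from_camera" (4x4, takes a point from camera to world coordinates). Camera axes: x right, y down, z forward; pixel columns grow to the right and rows downward; lengths in m; the calibration is good to about 2 mm. A picture is of the moment at which its call begins: read the wrist's pose just before it. camera_model takes no time and is no camera call; for the wrist camera it gives the pose at the moment of the call.
- r.job_done(): hands the job in; it is judged then, once.
The state is a dict: "time_s": time; "qpos": joint angles; "dq": joint speeds; "joint_torque": joint torques, N m; "tcp_pos": TCP position; "tcp_rot": TCP orientation; "contact_force": force on the tool from outside, world axes, zero at the start; "moment": the same for the moment, N m; "gripper_width": opening from 0.0 (shut) to 1.0 (fully open); "grasp_force": force on a finger pad.
Only numpy, scipy, OpenCV 4.12 (cv2) and the standard library are available. Lean on these libraries where they do the work, as an engineer would, in place of code of your own. Each camera call takes 0.05 s, during which the arm holds its last target. There are 200 camera calls.

TASK

Somebody standing across the table, opposite the robot, wants the ball magnet that is left in the push dispenser. Take the mallet by its handle, tap the dispenser's red plunger fully down with it (not with the gripper) so that the ball rolls down the chute into the bead dish, and stand the mallet back on its head on the table. Then take the dish by the ear that sticks out, draw it from under the chute and lift it at least 10 cm above the table, turning it a quarter turn so that the free ear points straight across at the far edge, always level and with the ball lying in the middle, and finish still holding it there, level and motionless, with the other things on the table left alone.

Things in the scene. Friction and masses are not known exactly. Their poses are not given: they have to be found in the camera images.
- dispenser: Push dispenser for ball magnets: blue cast C-frame fixed to the table. Origin: on the table straight below the plunger's axis; z up; -x is the way its chute points. Base plate (84 mm wide) and column lie at x = +20 to +145 mm; a clear empty magazine tube rises behind to 170 mm. The head (48 mm wide, top 113 mm up) overhangs: under head and chute the table is free and the dish stands there
- lip (a point): end of the chute's floor, 65 mm from the plunger's axis and 52 mm above the table, over the dish; the chute (25 mm wide) slopes down at 20 deg to it; its underside there is 48 mm above the table, 16 mm above the dish's rim
- plunger (a joint): travel of the sprung plunger in m, straight down: 0 up (rest), 0.010 fully down; it springs back when let go. It needs 2.5 N to start and 8 N to be fully down. From about 0.007 on, the gate that holds the ball has dropped out of the track and the ball rolls out; keep it down for about 0.3 s; it takes about 2 s to come to rest in the dish
- plunger_top (a point): centre of the flat top of the red mushroom plunger (32 mm across), 143 mm above the table when up; moves down with it
- ball: the ball magnet, nickel-bright, 16 mm in diameter, 16 g. Origin at its centre. It waits in the track behind the gate under the dispenser's head. Over the felt it has a rolling resistance of 1 mm. The magnetism plays no part
- dish: round bamboo bead dish lined with blue felt, 114 mm across, 32 mm high, about 100 g, loose, its middle about 85 mm from the dispenser's axis. Origin: centre of its underside, z up. Two flat ears along its -x and +x, at the start about in line with the chute: each 26 mm wide (y), 57 to 84 mm from the middle, 20 to 32 mm above the underside. The hollow is a cone of 13 deg, lowest in the middle
- dish_middle (a point): the middle of the dish, 18.3 mm above its underside, where the ball's centre lies when the ball rests in the middle
- ear_a (a point): middle of the ear on the dish's -x side, 71 mm from the dish's middle and 26 mm above its underside; at the start this is the ear that sticks out into the open, away from the dispenser
- ear_b (a point): middle of the ear on the dish's +x side, 71 mm from the dish's middle and 26 mm above its underside; at the start under the dispenser's head
- mallet: small mallet, 0.28 kg (may vary), standing on its head: the head is an upright cylinder 44 mm across and 64 mm tall with white nylon faces below and above; origin: centre of the lower face, z up. The wooden handle (18 mm wide, 22 mm tall) runs level towards its -x at 32 mm above the lower face, from the head to 155 mm from the head's axis. It balances about 10 mm from the head's axis on the handle's side
- mallet_grip (a point): a good place to grip the mallet: on the handle's axis, 56 mm from the head's axis, 32 mm above the lower face
- far_side (a point): point on the table top, on the far side opposite the robot, 150 mm short of the middle of the far edge; its axes are the world's: x away from the robot, so 'straight across' is this +x
- king: maple chess king, 98 mm tall, foot 38 mm across; origin under its foot. Leave alone
- plinth: grey resin statue plinth, 74 x 74 mm, 58 mm tall; origin under its middle. Leave alone
- barricade_a: orange plastic model barricade, 92 mm long (x), 36 mm wide, 38 mm tall; origin under its middle. Leave alone
- barricade_b: grey plastic model barricade, same size; origin under its middle. Leave alone
- mug: empty white ceramic mug, 80 mm across, 92 mm tall, handle at its +y; origin under its middle. Leave alone
- glue: white glue bottle, 34 mm across, 100 mm tall; origin under its middle. Leave alone
Things that resemble listed ones, but are neither listed nor needed, are in the scene too. What is shaped like the dish but pink or yellow is not meant.

How it is judged:
On the way, in this order (a step that is already met when the one before it is completed fails the run):
1. the plunger is driven fully down by the mallet (value of joint plunger above 0.008 m and contact force between mallet and dispenser above 2 N), for 0.02 s.
2. the ball lies in the dish and the mallet stands on its head on the table, let go (distance between ball and dish_middle below 0.02 m and angle between mallet's own z axis and vertical below 0.12 rad and height (world z) of mallet below 0.008 m and contact force between the fingers and mallet below 0.05 N and linear speed of mallet below 0.02 m/s), for 0.2 s.
At the end, for the whole second after the job is handed in: Dish held by one ear, underside over 90 mm up, touching nothing else, still, within 0.10 rad of level; ball within 10 mm of its middle; free ear within 0.25 rad of straight across to the far edge. Plunger up; mallet let go, standing on its head on the table (within 0.12 rad) (height (world z) of dish above 0.09 m and angle between dish's own z axis and vertical below 0.1 rad and distance between ball and dish_middle below 0.01 m and angle between the x axis of dish and the x axis of far_side, either way round below 0.25 rad and ((x of the grasp point in the frame of dish below -0.045 m and x of far_side in the frame of dish above 0 m) or (x of the grasp point in the frame of dish above 0.045 m and x of far_side in the frame of dish below 0 m)) and contact force between the fingers and dish above 1 N and contact force between dish and dispenser below 0.05 N and linear speed of dish below 0.03 m/s and angular speed of dish below 0.15 rad/s and value of joint plunger below 0.002 m and contact force between dish and king below 0.05 N and contact force between dish and plinth below 0.05 N and contact force between dish and barricade_a below 0.05 N and contact force between dish and barricade_b below 0.05 N and contact force between dish and mug below 0.05 N and contact force between dish and glue below 0.05 N and contact force between each of dish, the fingers and mallet below 0.05 N and angle between mallet's own z axis and vertical below 0.12 rad and height (world z) of mallet below 0.008 m and linear speed of mallet below 0.02 m/s); the arm keeps its last pose, push and grip.
It fails at once if the ball is lost from the dispenser or the dish (it touches the table or drops below the dish) (height (world z) of ball below 0.0125 m).
It fails at once if the ball strays more than 22 mm from the middle of the lifted dish (height (world z) of dish above 0.012 m and distance between ball and dish_middle above 0.022 m).
It fails at once if the dish is tipped more than 0.2 rad (angle between dish's own z axis and vertical above 0.2 rad).
It fails at once if the gripper itself presses on the dispenser (more than 3 N) (contact force between the fingers and dispenser above 3 N).
It fails at once if king, plinth, barricades, mug or glue pushed more than 30 mm or tipped (distance of any of king, plinth, barricade_a, barricade_b, mug, glue from where it was at the start of the episode above 0.03 m or angle between any of king, plinth, barricade_a, barricade_b, mug, glue's own z axis and vertical above 0.3 rad).
It also fails if it takes over 67 s, if anything falls off the work surface, if the arm or the gripper's body presses on something with over 40 N, if the wrist force passes 120 N, or if a joint passes its speed limit or range.

## Working session

There is one attempt and no reset: what is moved stays moved. The work goes in short steps, Python scripts to look and compute and a tool call to move; the robot and the scene stay as the last step left them, time stands still between calls to the robot, and variables do not carry over. Pictures are saved under pics/ and viewed, at most 14 in all, crops included, and the job is handed in when it is done.

Besides the shell and the picture viewer there is one more tool, called as name(argument=value, ...) on one line, values as JSON. servo_tool: Moves the arm, as the interface text tells. Shifts and turns lie within -1 to 1; 1 stands for 80 mm of shift or 90 degrees of turn. Its arguments: {"type":"object","properties":{"slide":{"type":"array"},"spin":{"type":"array"},"grip":{"type":"array"},"newtons":{"type":"number"}},"required":["slide","spin","grip"]}

```bash
mkdir -p pics
cat > h.py <<'E'
import numpy as np,cv2
from cell import r
def snap(n,f):
    m=r.camera_model(n);im=r.get_image(n);cv2.imwrite('pics/'+f+'.png',im[:,:,::-1]);np.save('pics/'+f+'.npy',m,allow_pickle=True);return im,m
def load(f): return cv2.imread('pics/'+f+'.png'),np.load('pics/'+f+'.npy',allow_pickle=True).item()
def ray(m,u,v):
    d=cv2.undistortPoints(np.array([[[u,v]]],float),np.array([[m['fx'],0,m['cx']],[0,m['fy'],m['cy']],[0,0,1]]),np.array([m['k1'],0,0,0.]))[0,0]
    T=np.array(m['world_from_camera']);return T[:3,3],T[:3,:3]@np.array([d[0],d[1],1])
def onz(m,u,v,z):
    o,d=ray(m,u,v);return o+d*(z-o[2])/d[2]
def proj(m,p):
    T=np.linalg.inv(np.array(m['world_from_camera']));q=T[:3,:3]@np.array(p)+T[:3,3];a=q[:2]/q[2];a=a*(1+m['k1']*(a@a))
    return np.array([m['fx']*a[0]+m['cx'],m['fy']*a[1]+m['cy']])
E
python3 -c "
from h import *
a,m=snap('scene','s0');b,n=snap('side','d0');snap('wrist','w0')
for k in(m,n):print(np.round(k['world_from_camera'],3))
print(r.state())"
```

```text
[[ 0.82   0.366 -0.44   1.036]
 [ 0.572 -0.516  0.637 -0.766]
 [ 0.006 -0.774 -0.633  0.899]
 [ 0.     0.     0.     1.   ]]
[[-0.993 -0.07   0.095  0.37 ]
 [-0.117  0.681 -0.722  0.977]
 [-0.014 -0.729 -0.685  1.003]
 [ 0.     0.     0.     1.   ]]
{'time_s': 0.15, 'qpos': array([-1.32451436e+00,  4.94074421e-01,  1.34594229e+00, -1.50707612e-05,
        1.30250086e+00, -9.55112721e-02]), 'dq': array([-0.0007571 , -0.00159957, -0.00282763, -0.00055029,  0.00029706,
        0.00032845]), 'joint_torque': array([ 2.21423994e-03, -8.82541037e+01, -3.84063542e+01, -5.73297757e-05,
        7.14615569e-03, -3.25840210e-05]), 'tcp_pos': array([ 0.20941522, -0.58860222,  0.23083187]), 'tcp_rot': array([[ 9.42153794e-01,  3.35180802e-01, -2.39586952e-04],
       [ 3.35180880e-01, -9.42153374e-01,  8.93462387e-04],
       [ 7.37437848e-05, -9.22083944e-04, -9.99999572e-01]]), 'contact_force': array([-0.28735616, -0.3521509 , -0.25183507]), 'moment': array([0.00093881, 0.02135164, 0.01902176]), 'grasp_force': 0.0, 'gripper_width': 1.0003917111414682}
```

View pics/s0.png

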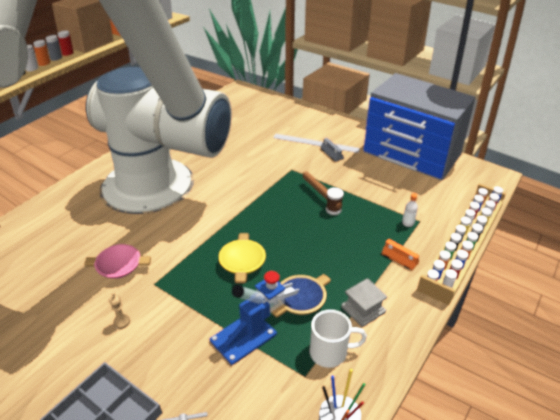

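View pics/d0.png

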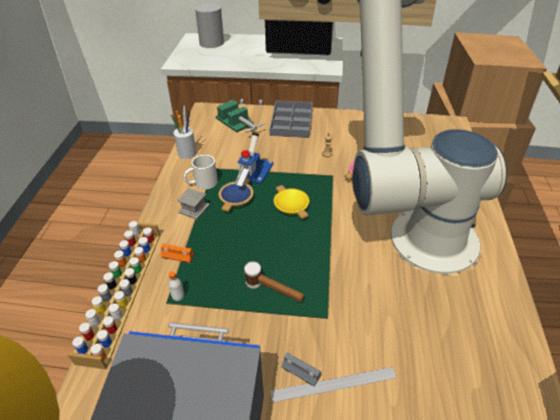

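The views show the blue dish at scene (303,293) / side (236,195), with the free ear at scene (322,281) / side (227,207). The red plunger is at scene (272,277) / side (245,155). The mallet head is at scene (335,200) / side (253,270), with its handle end at scene (305,175) / side (301,297).

```bash
cat > m1.py <<'E'
from h import *
def mask(im,lo,hi,roi):
    h=cv2.cvtColor(im,cv2.COLOR_BGR2HSV);k=cv2.inRange(h,lo,hi)
    if lo[0]==0: k|=cv2.inRange(h,(172,)+lo[1:],(180,)+hi[1:])
    z=np.zeros_like(k);x0,y0,x1,y1=roi;z[y0:y1,x0:x1]=k[y0:y1,x0:x1]
    n,l,s,c=cv2.connectedComponentsWithStats(z);i=1+np.argmax(s[1:,4]);return c[i],s[i],(l==i).astype(np.uint8)
S,ms=load('s0');D,md=load('d0')
def tri(a,b):
    o1,d1=ray(ms,*a);o2,d2=ray(md,*b);A=np.stack([d1,-d2],1);t=np.linalg.lstsq(A,o2-o1,rcond=None)[0]
    p,q=o1+d1*t[0],o2+d2*t[1];return (p+q)/2,np.linalg.norm(p-q)
c1,s1,_=mask(S,(0,150,90),(6,255,255),(255,260,295,300));c2,s2,_=mask(D,(0,150,90),(6,255,255),(235,140,260,170))
print('plunger',c1,s1,c2,s2,tri(c1,c2))
for nm,im,m,roi in(('s',S,ms,(320,180,350,220)),('d',D,md,(235,255,270,295))):
    c,s,_=mask(im,(0,0,190),(179,70,255),roi);print('head white',nm,c,s,onz(m,*c,0.064))
for nm,im,m,roi in(('s',S,ms,(295,165,332,205)),('d',D,md,(260,265,310,305))):
    c,s,k=mask(im,(0,90,50),(16,255,220),roi);ys,xs=np.nonzero(k);q=cv2.fitLine(np.stack([xs,ys],1).astype(np.float32),cv2.DIST_L2,0,.01,.01).ravel()
    t=(xs-q[2])*q[0]+(ys-q[3])*q[1];e=[q[2:]+q[:2]*f for f in(t.min(),t.max())]
    print('handle',nm,s,[np.round(onz(m,*x,0.032),4) for x in e])
for nm,im,m,roi in(('s',S,ms,(270,265,340,320)),('d',D,md,(210,175,265,215))):
    c,s,k=mask(im,(8,60,110),(24,200,255),roi);print('bamboo',nm,c,s)
    ys,xs=np.nonzero(k);P=np.array([onz(m,x,y,0.032)[:2] for x,y in zip(xs,ys)]);print(P.min(0),P.max(0))
for nm,f,x0,y0,w,h in(('s',S,250,160,150,190),('d',D,165,140,150,170)):
    pass
v=np.hstack([cv2.resize(S[160:360,200:400],(400,400),interpolation=2),cv2.resize(D[130:330,150:350],(400,400),interpolation=2)]);cv2.imwrite('pics/z0.png',v)
E
python3 m1.py
```

```text
plunger [271.2972973  276.54054054] [264 271  16  13 148] [245.02173913 153.23913043] [241 150   9   7  46] (array([ 0.61627231, -0.19447156,  0.13713093]), np.float64(0.0007453914815575685))
head white s [334.96527778 192.08333333] [327 187  16  11 144] [0.5339821 0.2191861 0.064    ]
head white d [252.01315789 268.03947368] [245 262  15  13 152] [0.53216645 0.22354573 0.064     ]
handle s [303 171  29  34 227] [array([0.3847, 0.2921, 0.032 ]), array([0.5336, 0.2126, 0.032 ])]
handle d [260 274  43  27 381] [array([0.5151, 0.228 , 0.032 ]), array([0.3912, 0.2849, 0.032 ])]
bamboo s [304.25478927 295.87547893] [272 274  58  42 522]
[ 0.5866101  -0.20431642] [ 0.70156324 -0.03816771]
bamboo d [233.45021645 197.41558442] [219 179  35  32 231]
[ 0.58399812 -0.18881222] [ 0.69828709 -0.02749146]
```

View pics/z0.png

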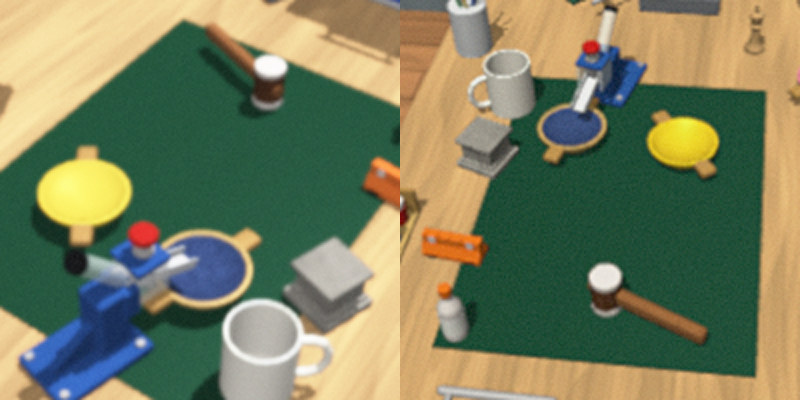

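The zoom confirms this: the ear is at scene (325,279) and the mallet is at about (0.533,0.221), with its handle heading 155°. I'm moving toward the mallet.

servo_tool(slide=[[1,-1,0],[1,-1,0],[1,-1,0]], spin=[0,0,0], grip=[-1,-1,-1])

```text
time_s: 0.45
tcp_pos: [0.2591, -0.4824, 0.231]
tcp_rot: [[0.942, 0.337, -0.0], [0.337, -0.942, 0.003], [0.001, -0.003, -1.0]]
contact_force: [-0.8, -0.2, 0.3]
gripper_width: 1.004
grasp_force: 0.0
```

servo_tool(slide=[[1,-1,0],[1,-1,0],[1,-1,0]], spin=[0,0,0], grip=[-1,-1,-1])

```text
time_s: 0.75
tcp_pos: [0.3074, -0.3806, 0.2312]
tcp_rot: [[0.941, 0.337, -0.0], [0.337, -0.941, 0.002], [0.0, -0.002, -1.0]]
contact_force: [0.3, 0.4, -0.4]
gripper_width: 0.998
grasp_force: 0.0
```

servo_tool(slide=[[1,-1,0],[1,-1,0],[1,-1,0]], spin=[0,0,0], grip=[-1,-1,-1])

```text
time_s: 1.05
tcp_pos: [0.356, -0.279, 0.2313]
tcp_rot: [[0.941, 0.337, -0.0], [0.337, -0.941, 0.001], [0.0, -0.001, -1.0]]
contact_force: [0.1, 0.3, -0.0]
gripper_width: 1.0
grasp_force: 0.0
```

servo_tool(slide=[[1,-1,0],[1,-1,0],[1,-1,0]], spin=[0,0,0], grip=[-1,-1,-1])

```text
time_s: 1.35
tcp_pos: [0.4048, -0.1773, 0.2313]
tcp_rot: [[0.941, 0.337, 0.0], [0.337, -0.941, 0.001], [0.0, -0.0, -1.0]]
contact_force: [-0.4, -0.5, 0.3]
gripper_width: 1.001
grasp_force: 0.0
```

servo_tool(slide=[[1,-1,0],[1,-1,0],[1,-1,0],[1,-1,0]], spin=[0,0,0,0], grip=[-1,-1,-1,-1])

```text
time_s: 1.75
tcp_pos: [0.4531, -0.0771, 0.2312]
tcp_rot: [[0.941, 0.338, 0.0], [0.338, -0.941, -0.0], [0.0, 0.0, -1.0]]
contact_force: [-0.0, -1.0, -0.7]
gripper_width: 1.002
grasp_force: 0.0
```

servo_tool(slide=[[0.45,-1,0],[0.45,-1,0],[0.45,-1,0]], spin=[0,0,0], grip=[-1,-1,-1])

```text
time_s: 2.05
tcp_pos: [0.4593, 0.011, 0.2312]
tcp_rot: [[0.942, 0.337, -0.0], [0.337, -0.942, 0.0], [-0.0, -0.0, -1.0]]
contact_force: [-0.2, -0.8, 0.5]
gripper_width: 1.002
grasp_force: 0.0
```

servo_tool(slide=[[0.45,-1,0],[0.45,-1,0],[0.45,-1,0]], spin=[0,0,0], grip=[-1,-1,-1])

```text
time_s: 2.35
tcp_pos: [0.4671, 0.0983, 0.2313]
tcp_rot: [[0.942, 0.337, 0.0], [0.337, -0.942, 0.0], [0.0, -0.0, -1.0]]
contact_force: [0.7, -0.3, -0.1]
gripper_width: 0.996
grasp_force: 0.0
```

servo_tool(slide=[[0.45,-1,0],[0.45,-1,0],[0.45,-1,0]], spin=[0,0,0], grip=[-1,-1,-1])

```text
time_s: 2.65
tcp_pos: [0.4746, 0.1857, 0.2312]
tcp_rot: [[0.942, 0.337, 0.001], [0.337, -0.942, 0.0], [0.001, -0.0, -1.0]]
contact_force: [0.9, -0.7, -0.9]
gripper_width: 0.998
grasp_force: 0.0
```

servo_tool(slide=[[0.35,-0.67,0],[0.35,-0.67,0],[0.35,-0.67,0],[0.35,-0.67,0],[0.35,-0.67,0],[0.35,-0.67,0],[0.35,-0.67,0]], spin=[0.08,0.16,0.24,0.32,0.4,0.49,0.49], grip=[-1,-1,-1,-1,-1,-1,-1])

```text
time_s: 3.35
tcp_pos: [0.4828, 0.2421, 0.2312]
tcp_rot: [[0.908, -0.419, -0.0], [-0.419, -0.908, -0.001], [0.0, 0.001, -1.0]]
contact_force: [0.0, -0.7, 0.4]
gripper_width: 1.001
grasp_force: 0.0
```

```bash
python3 -c "
from h import *
im,m=snap('wrist','w1');print(np.round(m['world_from_camera'],3),r.state()['tcp_pos'],r.state()['qpos'])
print(proj(m,[0.533,0.2215,0.064]),proj(m,[.388,.288,.032]))"
```

```text
[[-0.419 -0.865 -0.274  0.552]
 [-0.908  0.4    0.125  0.21 ]
 [ 0.001  0.301 -0.954  0.373]
 [ 0.     0.     0.     1.   ]] [0.48273785 0.24238046 0.23123831] [ 3.55046940e-01  3.74780484e-01  1.55501128e+00 -4.87477363e-04
  1.21195753e+00  2.35249996e+00]
[279.60105385 137.78836669] [280.46867467 270.49060302]
```

View pics/w1.png

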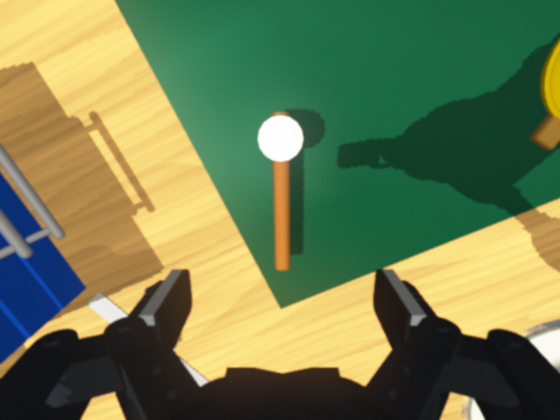

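The wrist view has the white head at (280,138) and the handle running straight down the picture to (282,270), aligned with the fingers. I'll lower and grip.

servo_tool(slide=[[0,-0.03,1],[0,-0.03,1],[0,-0.03,1]], spin=[0,0,0], grip=[-1,-1,-1])

```text
time_s: 3.7
tcp_pos: [0.4813, 0.2447, 0.1481]
tcp_rot: [[0.911, -0.412, -0.006], [-0.412, -0.911, -0.002], [-0.004, 0.005, -1.0]]
contact_force: [0.5, 0.6, -0.1]
gripper_width: 1.0
grasp_force: 0.0
```

servo_tool(slide=[[0,0,1],[0,0,1],[0,0,1]], spin=[0,0,0], grip=[-1,-1,-1])

```text
time_s: 4.0
tcp_pos: [0.4821, 0.2454, 0.0697]
tcp_rot: [[0.911, -0.413, -0.004], [-0.413, -0.911, -0.002], [-0.003, 0.003, -1.0]]
contact_force: [-0.2, 0.3, 0.9]
gripper_width: 1.004
grasp_force: 0.0
```

servo_tool(slide=[[0,0,0.4],[0,0,0.71],[0,0,0.71],[0,0,0.71]], spin=[0,0,0,0], grip=[-1,-1,-1,-1])

```text
time_s: 4.4
tcp_pos: [0.4842, 0.2466, 0.0165]
tcp_rot: [[0.91, -0.414, 0.002], [-0.414, -0.91, 0.001], [0.001, -0.001, -1.0]]
contact_force: [-0.0, 0.2, 0.4]
gripper_width: 0.999
grasp_force: 0.0
```

servo_tool(slide=[[0,0,0],[0,0,0],[0,0,0],[0,0,0],[0,0,0],[0,0,0],[0,0,0],[0,0,0],[0,0,0],[0,0,0]], spin=[0,0,0,0,0,0,0,0,0,0], grip=[1,1,1,1,1,1,1,1,1,1], newtons=120)

```text
time_s: 5.4
tcp_pos: [0.4829, 0.2464, 0.0148]
tcp_rot: [[0.91, -0.415, -0.0], [-0.415, -0.91, -0.0], [-0.0, 0.0, -1.0]]
contact_force: [-2.0, -0.6, 8.3]
gripper_width: 0.186
grasp_force: 116.8
```

servo_tool(slide=[[0,0,-0.2],[0,0,-0.5],[0,0,-0.8],[0,0,-1],[0,0,-1]], spin=[0,0,0,0,0], grip=[1,1,1,1,1])

```text
time_s: 5.9
tcp_pos: [0.4839, 0.2469, 0.0961]
tcp_rot: [[0.91, -0.415, 0.003], [-0.415, -0.91, 0.001], [0.002, -0.002, -1.0]]
contact_force: [-0.5, -1.1, -4.2]
gripper_width: 0.194
grasp_force: 117.4
```

servo_tool(slide=[[0,0,-0.4],[0,0,-0.8],[0,0,-1.0],[0,0,-1.0]], spin=[0,0,0,0], grip=[1,1,1,1])

```text
time_s: 6.3
tcp_pos: [0.4837, 0.2468, 0.1754]
tcp_rot: [[0.91, -0.415, 0.002], [-0.415, -0.91, 0.001], [0.002, -0.002, -1.0]]
contact_force: [0.4, 0.4, -3.6]
gripper_width: 0.191
grasp_force: 117.9
```

servo_tool(slide=[[0.2,0.28,-0.1],[0.4,0.56,-0.1],[0.62,0.86,-0.1]], spin=[0,0,0], grip=[1,1,1])

```text
time_s: 6.6
tcp_pos: [0.4988, 0.1625, 0.1806]
tcp_rot: [[0.91, -0.414, -0.002], [-0.414, -0.91, -0.0], [-0.002, 0.001, -1.0]]
contact_force: [0.6, -0.5, -3.7]
gripper_width: 0.193
grasp_force: 117.9
```

servo_tool(slide=[[0.2,0.28,0],[0.4,0.56,0],[0.62,0.86,0]], spin=[0,0,0], grip=[1,1,1])

```text
time_s: 6.9
tcp_pos: [0.5153, 0.0791, 0.1803]
tcp_rot: [[0.91, -0.415, -0.003], [-0.415, -0.91, -0.0], [-0.003, 0.001, -1.0]]
contact_force: [1.6, -0.4, -2.6]
gripper_width: 0.183
grasp_force: 117.9
```

servo_tool(slide=[[0.2,0.28,0],[0.4,0.56,0],[0.62,0.86,0]], spin=[0,0,0], grip=[1,1,1])

```text
time_s: 7.2
tcp_pos: [0.5319, -0.004, 0.1803]
tcp_rot: [[0.91, -0.415, -0.003], [-0.415, -0.91, 0.0], [-0.003, 0.001, -1.0]]
contact_force: [0.3, -0.1, -1.9]
gripper_width: 0.186
grasp_force: 117.9
```

servo_tool(slide=[[0.2,0.28,0],[0.4,0.56,0],[0.62,0.86,0],[0.62,0.86,0],[0.62,0.86,0]], spin=[0,0,0,0,0], grip=[1,1,1,1,1])

```text
time_s: 7.7
tcp_pos: [0.5485, -0.0864, 0.1805]
tcp_rot: [[0.909, -0.416, -0.003], [-0.416, -0.909, 0.001], [-0.003, 0.0, -1.0]]
contact_force: [-0.2, 0.0, -3.0]
gripper_width: 0.189
grasp_force: 118.2
```

```bash
python3 -c "
from h import *
im,m=snap('wrist','w2');im2,m2=snap('scene','s2');im3,m3=snap('side','d2')
print(r.state()['tcp_pos'],r.state()['grasp_force'])
z=cv2.resize(im2[160:320,240:400],(400,400),interpolation=2)
cv2.imwrite('pics/z2.png',np.hstack([z,cv2.resize(im,(400,300)).repeat(1,0)[:300] if 0 else cv2.copyMakeBorder(cv2.resize(im,(400,300)),0,100,0,0,0)])[:,:,::-1])"
```

```text
[ 0.54874619 -0.08534946  0.18161   ] 118.22876930236816
```

View pics/z2.png

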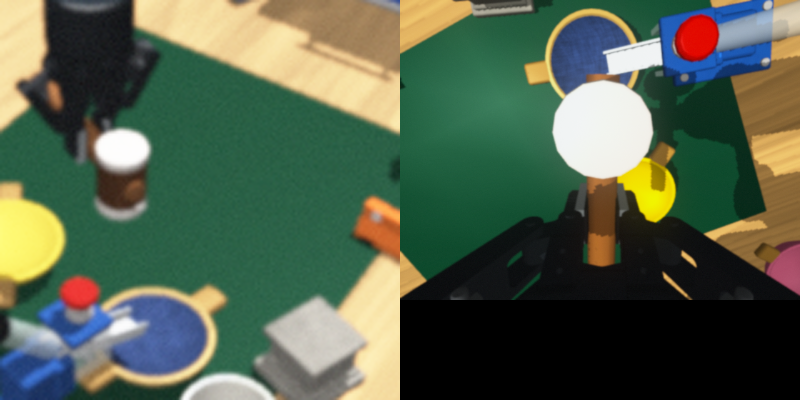

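The mallet hangs upright in the grip. The wrist view shows the plunger (red), the chute, the dish and its free ear, so I'll measure them here.

```bash
cat > m2.py <<'E'
from h import *
S,m=load('w2');h=cv2.cvtColor(S,cv2.COLOR_BGR2HSV)
def cc(k):
    n,l,s,c=cv2.connectedComponentsWithStats(k);i=1+np.argmax(s[1:,4]);return c[i],s[i],(l==i)
red=cv2.inRange(h,(0,180,120),(5,255,255))|cv2.inRange(h,(173,180,120),(180,255,255))
c,s,_=cc(red);print('plunger',c,s,onz(m,*c,.143))
wh=cv2.inRange(h,(0,0,200),(180,40,255));wh[:100]=0
c,s,_=cc(wh);print('head',c,s,onz(m,*c,.1816-.0148+.064))
k=cv2.inRange(h,(10,50,120),(25,220,255));k[:, :160]=0;k[:, 345:]=0;k[160:]=0
c,s,b=cc(k);print('bamboo',s)
ys,xs=np.nonzero(b);P=np.array([onz(m,x,y,.032)[:2] for x,y in zip(xs,ys)])
# circle fit to rim: outer points, ear excluded
from scipy.optimize import least_squares
C=np.array([.642,-.11])
for _ in range(6):
    d=np.linalg.norm(P-C,axis=1);w=(d<.060)&(d>.045)
    f=least_squares(lambda q:np.linalg.norm(P[w]-q[:2],axis=1)-q[2],[*C,.054],loss='soft_l1',f_scale=.001);C=f.x[:2]
print('dish',C,f.x[2],w.sum())
d=np.linalg.norm(P-C,axis=1);e=P[d>.062];print('ear',e.mean(0),d.max(),np.degrees(np.arctan2(*(e.mean(0)-C)[::-1])),len(e))
print(np.linalg.norm(C-onz(m,*cc(red)[0],.143)[:2]), np.degrees(np.arctan2(*(C-onz(m,*cc(red)[0],.143)[:2])[::-1])))
E
python3 m2.py
```

```text
plunger [415.52526596  52.67486702] [ 385   21   61   65 3008] [ 0.61641367 -0.19327662  0.143     ]
head [283.29869339 180.7887076 ] [  214   113   140   137 14771] [ 0.60074518 -0.11053814  0.2308    ]
bamboo [ 204   12  128  126 1862]
dish [ 0.64261349 -0.11748515] 0.05258574456567948 1862
ear [nan nan] 0.05717405320289007 nan 0
0.08019212394097636 70.93060257586373m2.py:19: RuntimeWarning: Mean of empty slice.
  d=np.linalg.norm(P-C,axis=1);e=P[d>.062];print('ear',e.mean(0),d.max(),np.degrees(np.arctan2(*(e.mean(0)-C)[::-1])),len(e))
  ret = um.true_divide(
```

servo_tool(slide=[[0.2,0.28,0],[0.4,0.56,0],[0.61,0.86,0],[0.61,0.86,0],[0.61,0.86,0]], spin=[0,0,0,0,0], grip=[1,1,1,1,1])

```text
time_s: 8.35
tcp_pos: [0.5649, -0.1686, 0.1821]
tcp_rot: [[0.91, -0.415, -0.001], [-0.415, -0.91, 0.0], [-0.001, -0.0, -1.0]]
contact_force: [0.4, 0.4, -3.0]
gripper_width: 0.184
grasp_force: 118.3
```

servo_tool(slide=[[0,0,0.1],[0,0,0.2],[0,0,0.28],[0,0,0.28]], spin=[0,0,0,0], grip=[1,1,1,1])

```text
time_s: 8.75
tcp_pos: [0.5646, -0.1684, 0.1588]
tcp_rot: [[0.91, -0.414, -0.002], [-0.414, -0.91, 0.001], [-0.002, -0.0, -1.0]]
contact_force: [0.1, -0.2, -3.2]
gripper_width: 0.187
grasp_force: 118.3
```

servo_tool(slide=[[0,0,0.07],[0,0,0.13],[0,0,0.16],[0,0,0.16],[0,0,0.16]], spin=[0,0,0,0,0], grip=[1,1,1,1,1])

```text
time_s: 9.25
tcp_pos: [0.5654, -0.169, 0.1477]
tcp_rot: [[0.91, -0.415, 0.001], [-0.415, -0.91, -0.0], [0.001, -0.0, -1.0]]
contact_force: [-3.2, 4.1, 7.4]
gripper_width: 0.188
grasp_force: 120.0
```

servo_tool(slide=[[0,0,0.03],[0,0,0.03],[0,0,0.03],[0,0,0.03]], spin=[0,0,0,0], grip=[1,1,1,1])

```text
time_s: 9.65
tcp_pos: [0.5652, -0.169, 0.1459]
tcp_rot: [[0.91, -0.415, 0.001], [-0.415, -0.91, -0.0], [0.001, -0.0, -1.0]]
contact_force: [-7.9, 4.2, 18.4]
gripper_width: 0.187
grasp_force: 122.2
```

servo_tool(slide=[[0,0,-0.1],[0,0,-0.25],[0,0,-0.4],[0,0,-0.5],[0,0,-0.5]], spin=[0,0,0,0,0], grip=[1,1,1,1,1])

```text
time_s: 10.15
tcp_pos: [0.5658, -0.1694, 0.1863]
tcp_rot: [[0.91, -0.415, 0.002], [-0.415, -0.91, -0.001], [0.002, -0.0, -1.0]]
contact_force: [0.2, -1.2, -2.6]
gripper_width: 0.187
grasp_force: 119.2
```

```bash
python3 -c "
from h import *
a,_=snap('wrist','w3');b,_=snap('scene','s3');c,_=snap('side','d3')
print(r.state()['tcp_pos'])
f=lambda q:cv2.resize(q,(400,300),interpolation=2)
cv2.imwrite('pics/z3.png',np.vstack([np.hstack([f(b[210:345,240:420]),f(c[130:220,180:300])]),np.hstack([f(a),f(b[150:300,200:400])])])[:,:,::-1])"
```

```text
[ 0.56489846 -0.1690136   0.18451515]
```

View pics/z3.png

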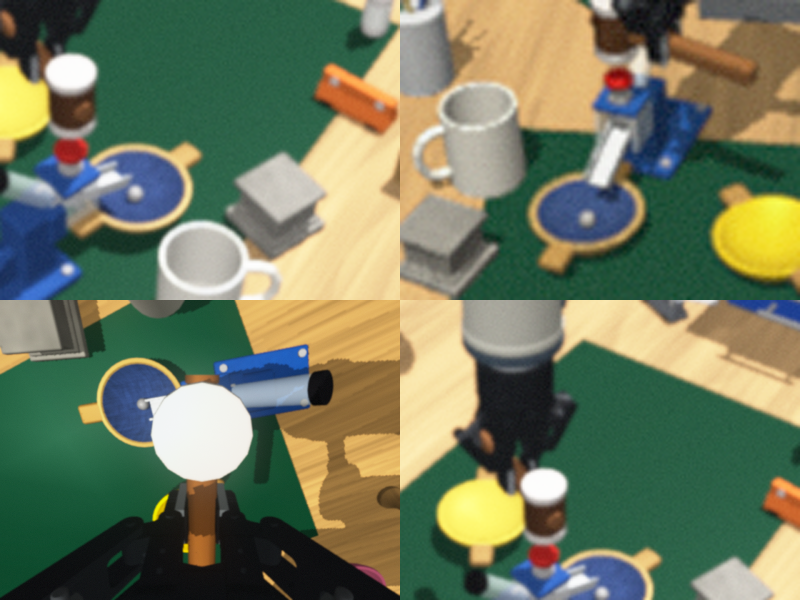

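The ball is in the dish (upper-left crop at (135,193)) and the mallet is still upright in the grip. Now I'll take the mallet back to open mat near its start.

servo_tool(slide=[[-0.2,-0.28,0],[-0.4,-0.56,0],[-0.62,-0.86,0]], spin=[0,0,0], grip=[1,1,1])

```text
time_s: 10.6
tcp_pos: [0.5481, -0.0852, 0.1842]
tcp_rot: [[0.91, -0.416, -0.001], [-0.416, -0.91, 0.0], [-0.001, 0.0, -1.0]]
contact_force: [0.3, -0.3, -2.5]
gripper_width: 0.191
grasp_force: 119.0
```

servo_tool(slide=[[-0.2,-0.28,0],[-0.4,-0.56,0],[-0.62,-0.86,0]], spin=[0,0,0], grip=[1,1,1])

```text
time_s: 10.9
tcp_pos: [0.5315, -0.0018, 0.1844]
tcp_rot: [[0.91, -0.415, -0.001], [-0.415, -0.91, 0.0], [-0.001, 0.0, -1.0]]
contact_force: [0.7, 0.3, -3.3]
gripper_width: 0.188
grasp_force: 119.0
```

servo_tool(slide=[[-0.2,-0.28,0],[-0.4,-0.56,0],[-0.62,-0.86,0]], spin=[0,0,0], grip=[1,1,1])

```text
time_s: 11.2
tcp_pos: [0.5149, 0.0814, 0.1844]
tcp_rot: [[0.91, -0.415, -0.001], [-0.415, -0.91, -0.0], [-0.001, 0.0, -1.0]]
contact_force: [0.8, -0.6, -2.8]
gripper_width: 0.188
grasp_force: 119.0
```

servo_tool(slide=[[-0.2,-0.28,0],[-0.4,-0.56,0],[-0.62,-0.86,0],[-0.62,-0.86,0]], spin=[0,0,0,0], grip=[1,1,1,1])

```text
time_s: 11.6
tcp_pos: [0.4977, 0.1663, 0.1844]
tcp_rot: [[0.911, -0.413, -0.001], [-0.413, -0.911, 0.001], [-0.001, -0.0, -1.0]]
contact_force: [-0.9, -0.7, -2.7]
gripper_width: 0.191
grasp_force: 119.0
```

servo_tool(slide=[[0,0,0.3],[0,0,0.7],[0,0,1],[0,0,1]], spin=[0,0,0,0], grip=[1,1,1,1])

```text
time_s: 12.0
tcp_pos: [0.4969, 0.1629, 0.1021]
tcp_rot: [[0.91, -0.415, -0.005], [-0.415, -0.91, -0.001], [-0.004, 0.003, -1.0]]
contact_force: [0.1, 1.2, -2.4]
gripper_width: 0.187
grasp_force: 118.8
```

servo_tool(slide=[[0,0,0.3],[0,0,0.6],[0,0,0.8],[0,0,0.95],[0,0,0.95],[0,0,0.95]], spin=[0,0,0,0,0,0], grip=[1,1,1,1,1,1])

```text
time_s: 12.6
tcp_pos: [0.4993, 0.1636, 0.0296]
tcp_rot: [[0.91, -0.415, 0.001], [-0.415, -0.91, 0.0], [0.001, -0.0, -1.0]]
contact_force: [-0.4, -0.3, -3.6]
gripper_width: 0.183
grasp_force: 119.0
```

Down the remaining 14–15 mm in small steps.

servo_tool(slide=[[0,0,0.05],[0,0,0.1],[0,0,0.14],[0,0,0.16],[0,0,0.16],[0,0,0.16]], spin=[0,0,0,0,0,0], grip=[1,1,1,1,1,1])

```text
time_s: 13.2
tcp_pos: [0.4989, 0.1636, 0.0161]
tcp_rot: [[0.91, -0.415, -0.0], [-0.415, -0.91, 0.0], [-0.0, -0.0, -1.0]]
contact_force: [-0.3, 0.0, -3.6]
gripper_width: 0.189
grasp_force: 119.0
```

servo_tool(slide=[[0,0,0.01],[0,0,0.02],[0,0,0.02],[0,0,0.02]], spin=[0,0,0,0], grip=[1,1,1,1])

```text
time_s: 13.6
tcp_pos: [0.4989, 0.1636, 0.0145]
tcp_rot: [[0.91, -0.415, -0.0], [-0.415, -0.91, 0.0], [-0.0, -0.0, -1.0]]
contact_force: [-0.4, 0.1, -2.5]
gripper_width: 0.188
grasp_force: 119.0
```

servo_tool(slide=[[0,0,0.01],[0,0,0.01],[0,0,0.01],[0,0,0.01],[0,0,0.01],[0,0,0.01],[0,0,0.01],[0,0,0.01],[0,0,0.01]], spin=[0,0,0,0,0,0,0,0,0], grip=[1,0.5,0,-0.5,-1,-1,-1,-1,-1])

```text
time_s: 14.5
tcp_pos: [0.4989, 0.1636, 0.0137]
tcp_rot: [[0.91, -0.415, -0.0], [-0.415, -0.91, -0.0], [-0.0, 0.0, -1.0]]
contact_force: [0.6, 0.0, 0.2]
gripper_width: 0.999
grasp_force: 0.0
```

servo_tool(slide=[[0,0,-0.3],[0,0,-0.7],[0,0,-1],[0,0,-1]], spin=[0,0,0,0], grip=[-1,-1,-1,-1])

```text
time_s: 14.9
tcp_pos: [0.5004, 0.164, 0.0964]
tcp_rot: [[0.91, -0.415, 0.005], [-0.415, -0.91, 0.001], [0.004, -0.003, -1.0]]
contact_force: [0.8, -0.0, -0.4]
gripper_width: 0.998
grasp_force: 0.0
```

servo_tool(slide=[[0,0,-0.5],[0,0,-1],[0,0,-1],[0,0,-1]], spin=[0,0,0,0], grip=[-1,-1,-1,-1])

```text
time_s: 15.3
tcp_pos: [0.499, 0.1637, 0.1739]
tcp_rot: [[0.91, -0.415, 0.001], [-0.415, -0.91, 0.0], [0.001, -0.001, -1.0]]
contact_force: [-0.7, -0.1, -0.6]
gripper_width: 0.999
grasp_force: 0.0
```

```bash
cat > m3.py <<'E'
from h import *
b,m=snap('scene','s4');c,n=snap('side','d4')
f=lambda q:cv2.resize(q,(400,300),interpolation=2)
cv2.imwrite('pics/z4.png',np.vstack([np.hstack([f(b[150:330,240:440]),f(c[160:310,180:340])]),np.hstack([f(b[255:330,265:365]),f(c[165:225,190:270])])])[:,:,::-1])
E
python3 m3.py
```

```text
(no output)
```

View pics/z4.png

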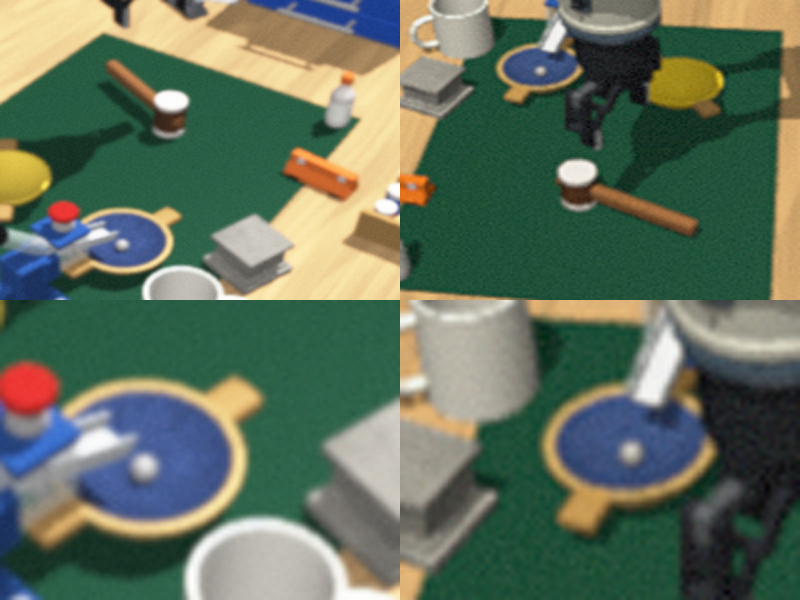

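```bash
cat > m4.py <<'E'
from h import *
S,m=load('s4');D,n=load('d4')
print('ear',onz(m,323,279.5,.032),onz(n,227,207.4,.032))
print('ball',onz(m,265+145/4,255+166/4,.019),onz(n,190+230/5,165+152/5,.019))
for k in((322,193),(390,193),(252+240-240,0)):pass
print('plinth top corners',[np.round(onz(m,240+x/2,150+y*.6,.058)[:2],3) for x,y in((205,248),(248,215),(293,240),(252,268))])
print('mug',onz(m,240+182/2,150+280*.6,.092))
s=r.state();p=s['tcp_pos'];R=s['tcp_rot'];print(p)
for a in(70,71,75):
    u=np.array([np.cos(np.radians(a)),np.sin(np.radians(a)),0]);t=np.array([.6426,-.1175,.1739])+u*.071;print(a,t,(R.T@(t-p))/.08)
E
python3 m4.py
```

```text
ear [ 0.66296938 -0.05333235  0.032     ] [ 0.65585265 -0.04046648  0.032     ]
ball [ 0.64394355 -0.11695945  0.019     ] [ 0.64101249 -0.11524486  0.019     ]
plinth top corners [array([ 0.74 , -0.099]), array([ 0.751, -0.02 ]), array([ 0.814, -0.031]), array([ 0.798, -0.1  ])]
mug [ 0.75772786 -0.1842547   0.092     ]
[0.49816767 0.16344861 0.17255696]
70 [ 0.66688343 -0.05078182  0.1739    ] [ 3.03009345  1.5611325  -0.01954374]
71 [ 0.66571534 -0.05036818  0.1739    ] [ 3.0146633   1.56248804 -0.01951996]
75 [ 0.66097615 -0.04891927  0.1739    ] [ 2.95324963  1.5705957  -0.01942246]
```

The mallet stands at its new spot, the ball rests near the middle of the dish, and the ear is at about (0.664,-0.050). I'll move above the ear and turn the tool along it.

servo_tool(slide=[[1,0.52,-0.1],[1,0.52,-0.1],[1,0.52,-0.1]], spin=[0,0,0], grip=[-1,-1,-1])

```text
time_s: 15.7
tcp_pos: [0.5569, 0.0893, 0.1806]
tcp_rot: [[0.909, -0.417, 0.0], [-0.417, -0.909, -0.001], [0.001, 0.001, -1.0]]
contact_force: [0.3, 0.7, 0.3]
gripper_width: 1.0
grasp_force: 0.0
```

servo_tool(slide=[[1,0.52,-0.1],[1,0.52,-0.1],[1,0.52,-0.1]], spin=[0,0,0], grip=[-1,-1,-1])

```text
time_s: 16.0
tcp_pos: [0.6121, 0.0181, 0.1884]
tcp_rot: [[0.909, -0.418, 0.0], [-0.418, -0.909, -0.001], [0.0, 0.001, -1.0]]
contact_force: [-0.4, 0.6, -0.1]
gripper_width: 1.0
grasp_force: 0.0
```

servo_tool(slide=[[1,0.52,-0.1],[1,0.52,-0.1],[1,0.52,-0.1],[1,0.52,-0.1],[1,0.52,-0.1],[1,0.52,-0.1],[1,0.52,-0.1]], spin=[-0.09,-0.18,-0.27,-0.36,-0.45,-0.54,-0.54], grip=[-1,-1,-1,-1,-1,-1,-1])

```text
time_s: 16.7
tcp_pos: [0.6646, -0.0488, 0.196]
tcp_rot: [[0.912, 0.411, -0.003], [0.411, -0.912, 0.001], [-0.002, -0.002, -1.0]]
contact_force: [0.1, 0.9, 0.2]
gripper_width: 1.0
grasp_force: 0.0
```

servo_tool(slide=[[0,0,0],[0,0,0],[0,0,0],[0,0,0],[0,0,0],[0,0,0],[0,0,0],[0,0,0]], spin=[-0.09,-0.18,-0.27,-0.36,-0.45,-0.53,-0.53,-0.53], grip=[-1,-1,-0.2,-0.2,-0.2,-0.2,-0.2,-0.2])

```text
time_s: 17.5
tcp_pos: [0.6651, -0.0492, 0.197]
tcp_rot: [[0.319, 0.948, -0.001], [0.948, -0.319, 0.0], [-0.0, -0.001, -1.0]]
contact_force: [0.2, 0.2, -0.4]
gripper_width: 0.599
grasp_force: 0.0
```

```bash
python3 -c "
from h import *
snap('wrist','w5');print(r.state()['tcp_pos'])"
```

```text
[ 0.66516788 -0.049276    0.19717135]
```

View pics/w5.png

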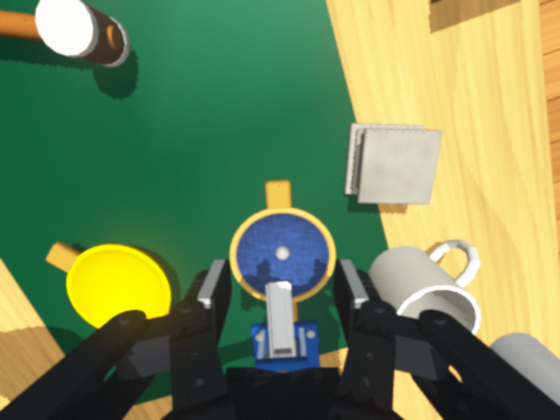

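The wrist view shows the free ear at about (278,195), the dish's middle at (283,254) and the ball in the middle. I'll measure the ear's axis.

```bash
cat > m5.py <<'E'
from h import *
S,m=load('w5');h=cv2.cvtColor(S,cv2.COLOR_BGR2HSV)
k=cv2.inRange(h,(10,70,120),(26,255,255));k[:,:225]=0;k[:,345:]=0;k[:175]=0;k[305:]=0
ys,xs=np.nonzero(k);P=np.array([onz(m,x,y,.032)[:2] for x,y in zip(xs,ys)])
e=(ys<206)&(np.abs(xs-279)<17);ear=P[e]
blue=cv2.inRange(h,(105,80,40),(125,255,255));blue[:,:225]=0;blue[:,345:]=0;blue[:200]=0
from scipy.optimize import least_squares
C=np.array([.6426,-.1175])
for _ in range(5):
    d=np.linalg.norm(P-C,axis=1);w=(d<.060)&(d>.047)
    f=least_squares(lambda q:np.linalg.norm(P[w]-q[:2],axis=1)-q[2],[*C,.054],loss='soft_l1',f_scale=.001);C=f.x[:2]
print('dish',C,f.x[2],w.sum())
em=ear.mean(0);a=np.arctan2(*(em-C)[::-1]);print('ear',em,np.linalg.norm(em-C),np.degrees(a),len(ear))
rc,sz,an=cv2.minAreaRect((ear*1e4).astype(np.float32));print(rc,sz,an)
t=C+.071*np.array([np.cos(a),np.sin(a)]);print('target',t)
s=r.state();R=s['tcp_rot'];p=s['tcp_pos'];print((R.T@(np.array([*t,.009])-p))/.08,'spin',-(a-np.arctan2(R[1,0],R[0,0]))/(np.pi/2))
E
python3 m5.py
```

```text
dish [ 0.64188589 -0.11584184] 0.05395625355798524 1845
ear [ 0.66066278 -0.04710062] 0.07125957830742394 74.72216275187114 640
(6607.1982421875, -468.4358215332031) (260.4438171386719, 261.95782470703125) 71.87166595458984
target [ 0.66059438 -0.04735102]
[ 0.00483284 -0.05990871  2.35219175] spin -0.03620062514787706
```

servo_tool(slide=[[0,-0.06,0.4],[0,-0.06,0.8],[0,-0.06,1],[0,-0.06,1]], spin=[-0.03,-0.03,-0.03,-0.03], grip=[-0.2,-0.2,-0.2,-0.2])

```text
time_s: 17.95
tcp_pos: [0.6593, -0.0477, 0.1151]
tcp_rot: [[0.271, 0.963, -0.004], [0.963, -0.271, 0.001], [-0.0, -0.004, -1.0]]
contact_force: [0.2, -0.2, 0.9]
gripper_width: 0.596
grasp_force: 0.0
```

servo_tool(slide=[[0,0,0.3],[0,0,0.6],[0,0,0.85],[0,0,1],[0,0,1],[0,0,1]], spin=[0,0,0,0,0,0], grip=[-0.2,-0.2,-0.2,-0.2,-0.2,-0.2])

```text
time_s: 18.55
tcp_pos: [0.6615, -0.0481, 0.0387]
tcp_rot: [[0.268, 0.963, 0.001], [0.963, -0.268, -0.0], [0.0, 0.001, -1.0]]
contact_force: [-0.6, 0.1, -0.1]
gripper_width: 0.599
grasp_force: 0.0
```

```bash
python3 -c "
from h import *
b,m=snap('scene','s6');c,n=snap('side','d6');s=r.state();print(s['tcp_pos'],s['contact_force'])
f=lambda q:cv2.resize(q,(400,300),interpolation=2)
cv2.imwrite('pics/z6.png',np.hstack([f(b[225:330,255:395]),f(c[145:235,180:300])])[:,:,::-1])"
```

```text
[ 0.66169923 -0.04813019  0.03904832] [ 0.74197088 -0.40254829  0.79439547]
```

View pics/z6.png

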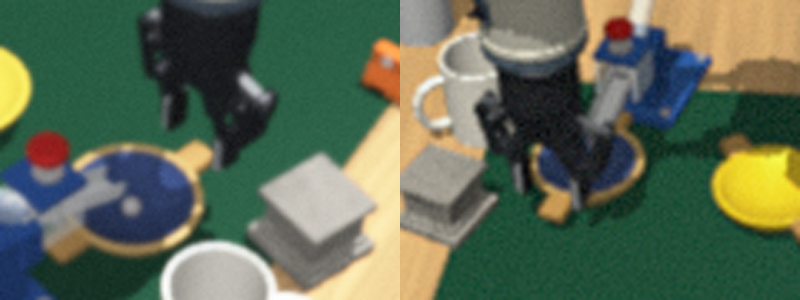

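The fingers straddle the ear just above it. I'll go down and close gently.

servo_tool(slide=[[0,-0.01,0.15],[0,-0.01,0.27],[0,-0.01,0.37],[0,-0.01,0.37],[0,-0.01,0.37]], spin=[0,0,0,0,0], grip=[-0.2,-0.2,-0.2,-0.2,-0.2], newtons=25)

```text
time_s: 19.15
tcp_pos: [0.66, -0.0478, 0.0077]
tcp_rot: [[0.268, 0.964, -0.001], [0.964, -0.268, 0.0], [-0.0, -0.001, -1.0]]
contact_force: [-0.3, -0.0, -0.1]
gripper_width: 0.6
grasp_force: 0.0
```

servo_tool(slide=[[0,0,0],[0,0,0],[0,0,0],[0,0,0],[0,0,0],[0,0,0],[0,0,0],[0,0,0],[0,0,0],[0,0,0]], spin=[0,0,0,0,0,0,0,0,0,0], grip=[-0.1,0,0.1,0.17,0.24,0.3,0.36,0.42,0.48,0.54])

```text
time_s: 20.15
tcp_pos: [0.6602, -0.0478, 0.0082]
tcp_rot: [[0.268, 0.964, 0.0], [0.964, -0.268, -0.0], [0.0, 0.0, -1.0]]
contact_force: [-0.5, -0.1, 1.3]
gripper_width: 0.298
grasp_force: 24.9
```

servo_tool(slide=[[0,0,0],[0,0,0],[0,0,0],[0,0,0],[0,0,0]], spin=[0,0,0,0,0], grip=[0.6,0.7,0.8,1,1], newtons=100)

```text
time_s: 20.65
tcp_pos: [0.6602, -0.0478, 0.0082]
tcp_rot: [[0.268, 0.964, 0.0], [0.964, -0.268, -0.0], [0.0, 0.0, -1.0]]
contact_force: [-0.1, 0.9, 5.0]
gripper_width: 0.281
grasp_force: 97.7
```

```bash
python3 -c "
from h import *
S,m=load('s4');D,n=load('d4');print(onz(m,400,254,.02),onz(m,383,243,.02),onz(n,177,253,.02),onz(n,192,258,.02))"
```

```text
[0.77368114 0.14311053 0.02      ] [0.71954795 0.15513371 0.02      ] [0.76883062 0.15634094 0.02      ] [0.71959398 0.17029747 0.02      ]
```

servo_tool(slide=[[0,0,-0.01],[0,0,-0.02],[0,0,-0.035],[0,0,-0.05],[0,0,-0.06],[0,0,-0.06],[0,0,-0.06],[0,0,-0.06]], spin=[0,0,0,0,0,0,0,0], grip=[1,1,1,1,1,1,1,1])

```text
time_s: 21.45
tcp_pos: [0.66, -0.0478, 0.0128]
tcp_rot: [[0.267, 0.964, -0.0], [0.964, -0.267, 0.0], [-0.0, -0.0, -1.0]]
contact_force: [0.4, -0.7, -1.8]
gripper_width: 0.279
grasp_force: 98.2
```

```bash
python3 -c "
from h import *
b,m=snap('scene','s7');c,n=snap('side','d7');s=r.state();print(s['tcp_pos'],s['contact_force'],s['moment'])
f=lambda q:cv2.resize(q,(400,300),interpolation=2)
cv2.imwrite('pics/z7.png',np.hstack([f(b[240:330,265:385]),f(c[145:235,180:300])])[:,:,::-1])"
```

```text
[ 0.66006167 -0.04779676  0.01284237] [-0.57571553  0.3258091  -0.79585805] [ 0.07582845 -0.09630538  0.02608348]
```

View pics/z7.png

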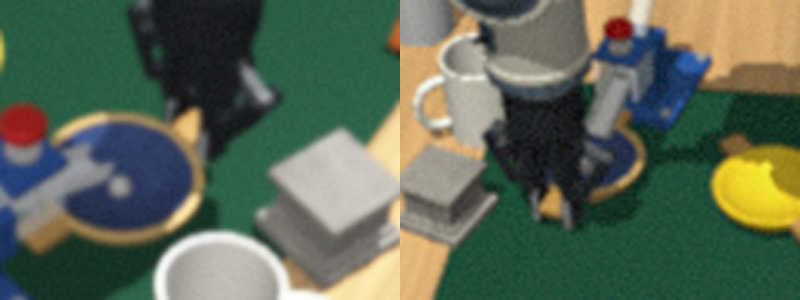

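The dish is off the table, level, with the ball in the middle. Drawing it out gently along its ear.

servo_tool(slide=[[0.03,0,0],[0.1,0,0],[0.2,0,0],[0.33,0,0],[0.47,0,0],[0.6,0,0],[0.72,0,0],[0.83,0,0],[0.92,0,0],[0.98,0,0]], spin=[0,0,0,0,0,0,0,0,0,0], grip=[1,1,1,1,1,1,1,1,1,1])

```text
time_s: 22.55
tcp_pos: [0.6812, 0.0285, 0.0129]
tcp_rot: [[0.267, 0.964, 0.0], [0.964, -0.267, 0.0], [0.0, 0.0, -1.0]]
contact_force: [0.7, 0.6, -0.5]
gripper_width: 0.282
grasp_force: 98.3
```

servo_tool(slide=[[0.05,-0.02,0],[0.12,-0.06,0],[0.2,-0.1,0],[0.3,-0.16,0],[0.42,-0.23,0],[0.54,-0.31,0],[0.64,-0.38,0],[0.72,-0.44,0],[0.78,-0.48,0],[0.8,-0.5,0]], spin=[0,0,0,0,0,0,0,0,0,0], grip=[1,1,1,1,1,1,1,1,1,1])

```text
time_s: 23.55
tcp_pos: [0.6594, 0.1007, 0.0129]
tcp_rot: [[0.267, 0.964, 0.0], [0.964, -0.267, -0.0], [-0.0, 0.0, -1.0]]
contact_force: [0.2, 0.0, -1.4]
gripper_width: 0.284
grasp_force: 98.3
```

servo_tool(slide=[[0,0,-0.03],[0,0,-0.1],[0,0,-0.2],[0,0,-0.33],[0,0,-0.47],[0,0,-0.6],[0,0,-0.72],[0,0,-0.83],[0,0,-0.92],[0,0,-0.98]], spin=[0,0,0,0,0,0,0,0,0,0], grip=[1,1,1,1,1,1,1,1,1,1])

```text
time_s: 24.55
tcp_pos: [0.6598, 0.1001, 0.0921]
tcp_rot: [[0.267, 0.964, 0.0], [0.964, -0.267, 0.0], [0.0, 0.0, -1.0]]
contact_force: [0.3, -0.7, -1.6]
gripper_width: 0.282
grasp_force: 98.3
```

```bash
python3 -c "
from h import *
b,m=snap('scene','s8');c,n=snap('side','d8');s=r.state();print(s['tcp_pos'],s['contact_force'],s['qpos'])
f=lambda q:cv2.resize(q,(400,300),interpolation=2)
cv2.imwrite('pics/z8.png',np.hstack([f(b[180:330,240:440]),f(c[130:280,150:350])])[:,:,::-1])"
```

```text
[0.65994347 0.10015333 0.09193061] [-0.03005977 -0.78488359 -1.31753338] [6.11992190e-02 6.96806948e-01 1.37148018e+00 1.02440335e-05
 1.07245794e+00 3.31990700e-01]
```

View pics/z8.png

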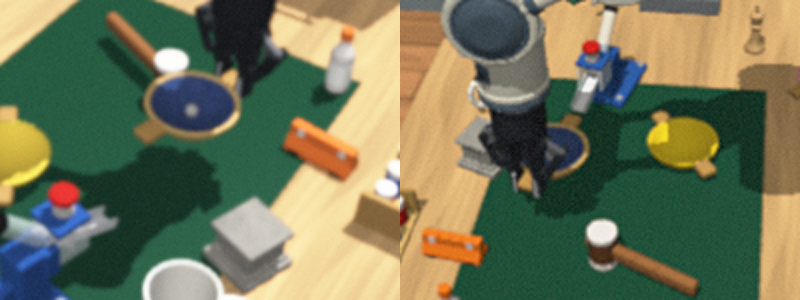

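The dish is clear of the chute, level, with the ball in its middle. I'll lift it further and then turn it a quarter turn.

servo_tool(slide=[[0,0,-0.03],[0,0,-0.1],[0,0,-0.18],[0,0,-0.28],[0,0,-0.38],[0,0,-0.47],[0,0,-0.54],[0,0,-0.58],[0,0,-0.6],[0,0,-0.6]], spin=[0,0,0,0,0,0,0,0,0,0], grip=[1,1,1,1,1,1,1,1,1,1])

```text
time_s: 25.65
tcp_pos: [0.6596, 0.1001, 0.1393]
tcp_rot: [[0.267, 0.964, 0.0], [0.964, -0.267, -0.0], [-0.0, 0.0, -1.0]]
contact_force: [-0.3, 0.4, -1.9]
gripper_width: 0.279
grasp_force: 98.3
```

servo_tool(slide=[[0,0,0],[0,0,0],[0,0,0],[0,0,0],[0,0,0],[0,0,0],[0,0,0],[0,0,0],[0,0,0],[0,0,0]], spin=[-0.01,-0.03,-0.06,-0.1,-0.14,-0.19,-0.24,-0.29,-0.34,-0.39], grip=[1,1,1,1,1,1,1,1,1,1])

```text
time_s: 26.65
tcp_pos: [0.6594, 0.1001, 0.1389]
tcp_rot: [[-0.339, 0.941, -0.001], [0.941, 0.339, -0.0], [0.0, -0.001, -1.0]]
contact_force: [0.2, 0.3, -1.7]
gripper_width: 0.277
grasp_force: 98.3
```

servo_tool(slide=[[0,0,0],[0,0,0],[0,0,0],[0,0,0],[0,0,0],[0,0,0],[0,0,0],[0,0,0],[0,0,0],[0,0,0]], spin=[-0.05,-0.1,-0.15,-0.2,-0.25,-0.3,-0.35,-0.4,-0.45,-0.49], grip=[1,1,1,1,1,1,1,1,1,1])

```text
time_s: 27.65
tcp_pos: [0.6594, 0.1001, 0.1389]
tcp_rot: [[-0.898, 0.44, -0.001], [0.44, 0.898, -0.0], [0.001, -0.0, -1.0]]
contact_force: [-0.2, 0.6, -0.8]
gripper_width: 0.284
grasp_force: 98.3
```

servo_tool(slide=[[0,0,0],[0,0,0],[0,0,0],[0,0,0],[0,0,0],[0,0,0],[0,0,0],[0,0,0],[0,0,0],[0,0,0]], spin=[-0.05,-0.1,-0.15,-0.2,-0.24,-0.27,-0.28,-0.29,-0.29,-0.29], grip=[1,1,1,1,1,1,1,1,1,1])

```text
time_s: 28.65
tcp_pos: [0.6596, 0.1001, 0.1392]
tcp_rot: [[-1.0, 0.004, -0.0], [0.004, 1.0, -0.0], [0.0, -0.0, -1.0]]
contact_force: [-0.5, 0.5, -0.6]
gripper_width: 0.282
grasp_force: 98.3
```

servo_tool(slide=[[0,0,0],[0,0,0],[0,0,0],[0,0,0],[0,0,0],[0,0,0],[0,0,0],[0,0,0],[0,0,0],[0,0,0]], spin=[0,0,0,0,0,0,0,0,0,0], grip=[1,1,1,1,1,1,1,1,1,1])

```text
time_s: 29.65
tcp_pos: [0.6596, 0.1001, 0.1393]
tcp_rot: [[-1.0, 0.004, -0.0], [0.004, 1.0, 0.0], [0.0, 0.0, -1.0]]
contact_force: [0.3, -0.1, -1.8]
gripper_width: 0.285
grasp_force: 98.3
```

```bash
cat > m9.py <<'E'
from h import *
b,m=snap('scene','s9');c,n=snap('side','d9');s=r.state();p=s['tcp_pos'];print(p,s['contact_force'],s['dq'])
f=lambda q:cv2.resize(q,(400,300),interpolation=2)
# expected if level: middle, free ear tip top, rim sides
u=p-.0082
x0=p[0]+.071
for nm,q in(('mid',(x0,p[1],u[2]+.0183)),('eartip',(x0+.084,p[1],u[2]+.032)),('rim+y',(x0,p[1]+.057,u[2]+.032)),('rim-y',(x0,p[1]-.057,u[2]+.032))):
    a=proj(m,q);d=proj(n,q);print(nm,np.round(a,1),np.round(d,1));
    cv2.circle(b,tuple(int(round(v)) for v in a),1,(255,0,255),-1);cv2.circle(c,tuple(int(round(v)) for v in d),1,(255,0,255),-1)
cv2.imwrite('pics/z9.png',np.hstack([f(b[150:300,260:460]),f(c[130:280,120:320])])[:,:,::-1])
E
python3 m9.py
```

```text
[0.65964255 0.10009034 0.13928332] [ 0.13004509  0.70022166 -0.93126226] [ 0.00130502 -0.00095645  0.00114863  0.00295858 -0.00061245  0.00197899]
mid [384.5 217.8] [187.9 208.9]
eartip [418.5 227. ] [158.5 203.3]
rim+y [395.5 200.9] [181.8 219.6]
rim-y [374.3 226.5] [192.2 192.1]
```

View pics/z9.png

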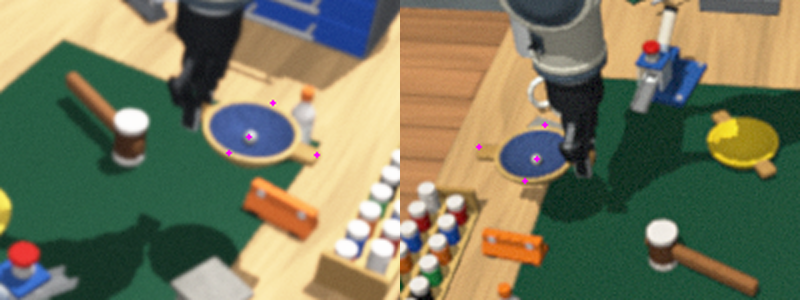

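The predicted level-dish markers fall on the dish and ear tip in both views. The ball is in the middle, the free ear points to +x, and the mallet is standing. Handing in.

```bash
python3 -c "
from cell import r
print(r.job_done())"
```

```text
the job is handed in; nothing more can be done
None
```

I handed the job in at about 30 s: the mallet tapped the plunger down and is back standing on its head, and the arm is holding the dish level by one ear about 13 cm up, with the ball in its middle and the free ear pointing straight across; no verdict came back.

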